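Shut the chilli pot at the omelette stall

TASK

Shut the chilli pot: put the fingertips together on the red tab of its lid and press it gently down until the lid lies flat, then move the hand away. Leave the lime and egg pots with their lids open as they are, do not lift the chilli pot or shove it out of place, and do not disturb the sauce bottle or the cup.

Things in the scene. Friction and masses are not known exactly. Their poses are not given: they have to be found in the camera images.
- chilli_pot: The pot holding red chillies: open-topped stainless steel pot, 140 mm (its x) by 120 mm (its y) by 75 mm high plus an 8 mm black rubber seal on its rim, about 1.2 kg, standing loose on the counter. Origin: centre of its underside; z up; +x runs from the coloured tab side to the hinge side. Its clear lid (5 mm thick, white rim) is hinged along the +x rim, the hinge line lying at x = +70 mm, z = 83 mm in the pot's frame and bears a red tab.
- chilli_tab (a point): centre of the top face of the red finger tab on the chilli pot's lid; the tab is 45 mm (along the lid) by 50 mm wide and sticks out 20 mm past the pot's -x side. In the lid's own directions the point lies 137.5 mm from the hinge line and 9 mm above it, so on the shut lid it is 92 mm above the counter. The point's x axis runs along the lid towards the hinge, z is normal to the lid.
- chilli_lid (a joint): The chilli pot lid's opening angle in rad: 0 is shut and flat on the pot, growing as the tab end rises; starts between 0.25 and 0.7. The hinge is stiff: the lid stays where it is left, and about 1 to 2 N downward on the tab moves it; it does not latch or spring back. At 0 it rests on a rubber seal that gives about 6 mm at the tab under 8 to 10 N and 12 mm under 20 N, and comes back when let go.
- lime_pot: The pot holding green limes, green tab; same shape, axes and lid as the chilli pot. To be left alone.
- lime_tab (a point): The same point on the green tab of the lime pot's lid.
- lime_lid (a joint): The lime pot lid's opening angle, measured alike; to stay as it is.
- egg_pot: The pot holding brown eggs, yellow tab; same shape, axes and lid as the chilli pot. To be left alone.
- egg_tab (a point): The same point on the yellow tab of the egg pot's lid.
- egg_lid (a joint): The egg pot lid's opening angle, measured alike; to stay as it is.
- sauce_bottle: Amber bottle with red cap and yellow label, 60 mm across, 170 mm high, loose; it stands beyond the pots. Origin: centre of its underside, z up.
- cup: Blue ceramic cup, 80 mm across the rim, 85 mm high, loose; it stands beyond the pots. Origin: centre of its underside, z up.
Mind the look-alikes: they are no part of the job. Several things have the shape of the sauce_bottle; the one meant has the colours described above.

How it is judged (in metres and radians):
On the way, in this order (a step that is already met when the one before it is completed fails the run):
1. the fingertips press on the red tab (middle of the fingers within 35 mm of the tab's centre, seen from above) while the chilli lid is still open (contact force between the fingers and chilli_pot above 0.3 N and horizontal distance between the grasp point and chilli_tab below 0.035 m and value of joint chilli_lid above 0.1 rad), for 0.05 s.
2. the chilli lid lies flat (value of joint chilli_lid below 0.05 rad), for 0.1 s.
At the end, for the whole second after the job is handed in: The chilli lid is shut to within 0.05 rad (tab within 7 mm of its shut height); the chilli pot stands level, at rest, within 20 mm of where it stood; the tabs of the other two lids and the bottle and cup are within 12 mm of where they were, bottle and cup upright (value of joint chilli_lid below 0.05 rad and distance of chilli_pot from where it was at the start of the episode below 0.02 m and angle between chilli_pot's own z axis and vertical below 0.05 rad and linear speed of chilli_pot below 0.02 m/s and distance of each of lime_tab, egg_tab, sauce_bottle, cup from where it was at the start of the episode below 0.012 m and angle between each of sauce_bottle, cup's own z axis and vertical below 0.15 rad); the robot touches nothing.
It fails at once if the chilli pot is pressed with more than 25 N (contact force between any of the fingers, the arm and chilli_pot above 25 N).
It fails at once if the chilli pot is lifted more than 10 mm, tipped, or shoved more than 20 mm (height (world z) of chilli_pot above 0.01 m or angle between chilli_pot's own z axis and vertical above 0.12 rad or distance of chilli_pot from where it was at the start of the episode above 0.02 m).
It fails at once if the chilli lid is lifted further open (past 0.9 rad) (value of joint chilli_lid above 0.9 rad).
It fails at once if another pot or its lid is moved more than 12 mm (distance of any of lime_tab, lime_pot, egg_tab, egg_pot from where it was at the start of the episode above 0.012 m).
It fails at once if the sauce bottle or cup is moved more than 12 mm or tipped (distance of any of sauce_bottle, cup from where it was at the start of the episode above 0.012 m or angle between any of sauce_bottle, cup's own z axis and vertical above 0.15 rad).
It also fails if it takes over 35 s, if anything falls off the work surface, if the arm or the gripper's body presses on something with over 40 N, if the wrist force passes 120 N, or if a joint passes its speed limit or range.

ROBOT

A 6-joint arm with a two-finger parallel gripper is mounted at the origin on the work surface. World frame = base frame: x ahead of the robot, y to its left, z up, the work surface at z = 0. Lengths are in mm, angles in degrees, forces in N, time in s.
With the tool pointing down it reaches from about 350 to 850 mm from the base axis. Payload 8.1 kg.
Tool frame: the origin (TCP) lies midway between the tips of the shut fingers; the grasp point (between the pads) lies 19 mm behind it; z points along the fingers, x is the direction in which the jaws open and shut, and the axes are right-handed (so a half turn about z gives the same grasp; the last joint's range is limited). The gripper opens to 85 mm and grips with 20 to 120 N. Pads are 22 mm wide; open, the fingers measure 114 mm over their backs; the gripper's body (76 mm by 85 mm) begins 54 mm behind the grasp point. The pads swing forward as they close: fully open they stand 13 mm farther back than shut.
Start: joints at [-68.835, 7.471, 85.268, -0, 87.261, -4.893], TCP at [263.589, -539.005, 231.292] pointing down, gripper open.
Joint ranges: [-169.43, 169.43], [-51.17, 129.36], [1.28, 143.12], [-76.62, 256.62], [0, 156.53], [-152.29, 152.29]. Speed limits (degrees/s): [136.94, 136.94, 159.86, 180, 180, 180].

INTERFACE

Orientations are given as [roll, pitch, yaw] about the fixed x, y, z axes, in that order (R = Rz(yaw) Ry(pitch) Rx(roll)).
In Python, from bench import monitor, cams, r gives the robot as it stands.
- The arm moves only by the tool jog_arm, never from a script. Its arguments are lists of equal length, an entry for each row: "offset": the shift along the tool's x, y, z in mm, a list of three; "delta_rot": the turn, a rotation vector about the tool's x, y, z in degrees, a list of three; "jaw": the opening in per cent of the stroke, from 0 (shut) to 100 (fully open). In form: {"offset": [[x, y, z], ...], "delta_rot": [[rx, ry, rz], ...], "jaw": [jaw, ...]}. A call has 1 to 20 rows; each row shifts and turns the pose as measured when the row begins, along the tool's axes as they then stand; what a row does not reach is not made up. A row lasts 1/10 s, in which the tool goes at most 50 mm and 8.59 degrees, less where a joint would pass 70% of its speed; a pose out of reach is approached as far as the arm can. A call is refused whole if a number of a shift passes 50 or a number of a turn 8.59, either way. A call with a gripper value outside its range is refused whole. The fingers move at their own pace and stop on an object; "newtons" is the grip in N (left out, the last holds). Time passes only in rows, so rows that do not move let the fingers close. It gives the time, the measured TCP pose, the force and the opening at its end, in the units of the state.
- monitor.sense(): the state, without advancing time (a new reading comes with each control period).
- cams.snapshot(name): name is "scene" or "side" or "wrist"; returns (picture, depth): 480x640x3 uint8, red, green, blue; 480x640 float32, mm along the optical axis (not along the pixel's ray), 0 where there is no reading.
- cams.camera_model(name): a dict with "K" (3x3 intrinsics, pixels), "k1" (the pictures are not rectified: a ray, as slopes to the right and down, at radius r is drawn at 1 + k1 r^2 times it, then the intrinsics apply), "camera_from_world" (4x4, takes a point from world to camera coordinates). Camera axes: x right, y down, z forward; pixel columns grow to the right and rows downward; lengths in mm; the calibration is good to about 2 mm. A picture is of the moment at which its call begins: read the wrist's pose just before it. camera_model takes no time and is no camera call; for the wrist camera it gives the pose at the moment of the call.
- r.hand_in(): hands the job in, once; it reports no verdict.
The state is a dict: "time": time; "joint_pos": joint angles; "qd": joint speeds; "joint_efforts": joint torques, N m; "tool_pos": TCP position; "tcp_rot": TCP orientation; "ft_force": force on the tool from outside, world axes, zero at the start; "wrist_torque": the same for the moment, N m; "finger_gap": finger opening in mm.
Only numpy, scipy, OpenCV 4.12 (cv2) and the standard library are available. Lean on these libraries where they do the work, as an engineer would, in place of code of your own. Each camera call takes 0.05 s, during which the arm holds its last target.

## Working session

There is one attempt and no reset: what is moved stays moved. The work goes in short steps, Python scripts to look and compute and a tool call to move; the robot and the scene stay as the last step left them, time stands still between calls to the robot, and variables do not carry over. Pictures are saved under pics/ and viewed, and the job is handed in when it is done.

Besides the shell and the picture viewer there is one more tool, called after "Request:" as a command line: name --argument value ..., lists and objects as JSON in quotes. jog_arm: Moves the arm, as the interface text tells. Its arguments: {"type":"object","properties":{"offset":{"type":"array","items":{"type":"array","items":{"type":"number"}}},"delta_rot":{"type":"array","items":{"type":"array","items":{"type":"number"}}},"jaw":{"type":"array","items":{"type":"number"}},"newtons":{"type":"number"}},"required":["offset","delta_rot","jaw"]}

```bash
ls; mkdir -p pics; python3 - <<'E'
from bench import monitor,cams,r
import cv2,numpy as np
print(monitor.sense())
for n in ["scene","side"]:
    p,d=cams.snapshot(n); cv2.imwrite(f"pics/{n}0.png",p[:,:,::-1]); np.save(f"pics/{n}0.npy",d)
    np.save(f"pics/{n}0p.npy",p)
    print(cams.camera_model(n))
E
```

```text
pics
{'time': 0.0, 'joint_pos': array([-6.88361466e+01,  7.51532167e+00,  8.53306329e+01, -3.31963704e-04,
        8.72623734e+01, -4.89188165e+00]), 'qd': array([ 0.01654154,  0.13474039, -0.06367573,  0.12063107,  0.07299766,
       -0.04215466]), 'joint_efforts': array([-2.62810236e-04, -5.69401145e+01, -5.00550807e+01, -5.27368884e-04,
        1.45795784e-02,  1.58393379e-05]), 'tool_pos': array([ 263.37156911, -538.47694017,  230.2292459 ]), 'tcp_rot': array([-1.79991093e+02,  1.07961686e-01, -6.39442404e+01]), 'ft_force': array([ 0.32936318, -1.11987619, -0.01934506]), 'wrist_torque': array([ 0.04515005,  0.00960794, -0.04283484]), 'finger_gap': 85.56163950150541}
{'K': array([[611.41867595,   0.        , 331.09484882],
       [  0.        , 611.41867595, 227.25614159],
       [  0.        ,   0.        ,   1.        ]]), 'k1': -0.166376321168687, 'camera_from_world': array([[ 4.19565947e-01,  9.07576128e-01, -1.64313305e-02,
        -2.75152538e+02],
       [ 5.91543327e-01, -2.87106691e-01, -7.53423016e-01,
        -3.08479274e+02],
       [-6.88506288e-01,  3.06390797e-01, -6.57330793e-01,
         1.59626339e+03],
       [ 0.00000000e+00,  0.00000000e+00,  0.00000000e+00,
         1.00000000e+00]])}
{'K': array([[443.15312518,   0.        , 305.80351192],
       [  0.        , 443.15312518, 234.21363664],
       [  0.        ,   0.        ,   1.        ]]), 'k1': -0.07793321514986716, 'camera_from_world': array([[-8.49572546e-01, -5.27395532e-01, -8.96895608e-03,
         5.56425177e+02],
       [-4.01347692e-01,  6.57370654e-01, -6.37796091e-01,
         2.94075543e+02],
       [ 3.42266737e-01, -5.38254379e-01, -7.70153039e-01,
         6.87031830e+02],
       [ 0.00000000e+00,  0.00000000e+00,  0.00000000e+00,
         1.00000000e+00]])}
```

View pics/scene0.png

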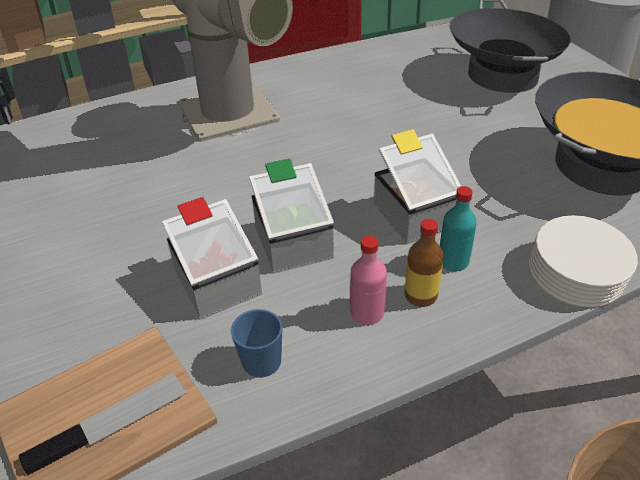

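View pics/side0.png

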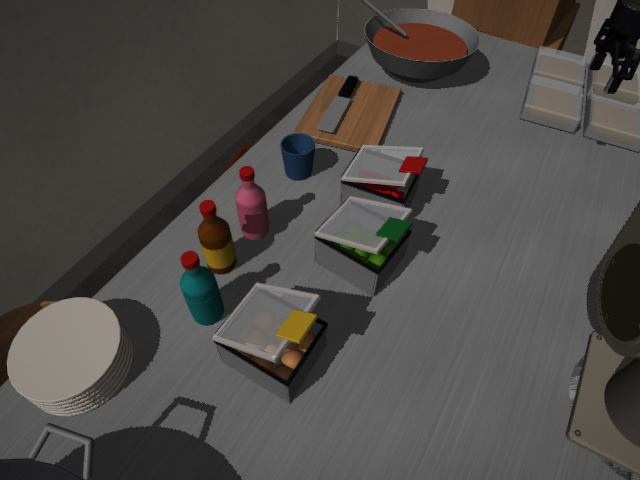

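The red tab is at scene (195,211) and side (413,164). The look-alike tabs are green at scene (280,170) and yellow at (407,141). The red one sits over the red chillies, so it fits the description. I'll confirm that in a crop and measure it.

```bash
cat > h.py <<'E'
import numpy as np,cv2
from bench import cams
def world(n,uv,d):
    m=cams.camera_model(n);K=m["K"];T=np.array(m["camera_from_world"])
    uv=np.asarray(uv,float).reshape(-1,1,2)
    x=cv2.undistortPoints(uv,K,np.array([m["k1"],0,0,0.]))[:,0]
    c=np.c_[x*np.asarray(d)[:,None],d]
    return (c-T[:3,3])@T[:3,:3]
def proj(n,P):
    m=cams.camera_model(n);T=np.array(m["camera_from_world"])
    return cv2.projectPoints(np.asarray(P,float),cv2.Rodrigues(T[:3,:3])[0],T[:3,3],m["K"],np.array([m["k1"],0,0,0.]))[0][:,0]
E
python3 - <<'E'
from h import *
for n,box in [("scene",(170,190,225,230)),("side",(390,150,440,180))]:
    p=np.load(f"pics/{n}0p.npy").astype(int);d=np.load(f"pics/{n}0.npy")
    m=(p[:,:,0]>130)&(p[:,:,1]<60)&(p[:,:,2]<60)&(d>0)
    b=np.zeros_like(m);b[box[1]:box[3],box[0]:box[2]]=1;m&=b
    m=cv2.erode(m.astype(np.uint8),np.ones((3,3)))>0
    v,u=np.nonzero(m);w=world(n,np.c_[u,v],d[v,u])
    c=w.mean(0);_,_,V=np.linalg.svd(w-np.median(w,0))
    print(n,len(u),u.mean(),v.mean(),c,V[2],w.std(0))
    rc=cv2.minAreaRect(np.float32(np.c_[(w-c)@V[0],(w-c)@V[1]]));print(rc)
p=np.load("pics/scene0p.npy")[180:320,110:290,::-1]
q=np.load("pics/side0p.npy")[130:230,320:450,::-1]
cv2.imwrite("pics/c1.png",np.hstack([cv2.resize(p,(514,400),interpolation=2),cv2.resize(q,(286,400) if 0 else (286,220),interpolation=2)[:0] if 0 else np.zeros((400,0,3),np.uint8)]))
cv2.imwrite("pics/c2.png",cv2.resize(q,None,fx=6,fy=6,interpolation=2))
E
```

```text
scene 420 194.58809523809524 210.51190476190476 [ 535.43997011 -209.40635518  130.34624274] [-0.28503096 -0.01904294 -0.95832913] [10.9105163  12.51689422  3.66158005]
((0.07693862915039062, -0.4221458435058594), (44.30792236328125, 44.2925910949707), 89.97929382324219)Traceback (most recent call last):
  File "<stdin>", line 7, in <module>
  File "h.py", line 6, in world
    x=cv2.undistortPoints(uv,K,np.array([m["k1"],0,0,0.]))[:,0]
      ~~~~~~~~~~~~~~~~~~~^^^^^^^^^^^^^^^^^^^^^^^^^^^^^^^^^
cv2.error: OpenCV(4.12.0) /io/opencv/modules/calib3d/src/undistort.dispatch.cpp:347: error: (-215:Assertion failed) CV_IS_MAT(_src) && CV_IS_MAT(_dst) && (_src->rows == 1 || _src->cols == 1) && (_dst->rows == 1 || _dst->cols == 1) && _src->cols + _src->rows - 1 == _dst->rows + _dst->cols - 1 && (CV_MAT_TYPE(_src->type) == CV_32FC2 || CV_MAT_TYPE(_src->type) == CV_64FC2) && (CV_MAT_TYPE(_dst->type) == CV_32FC2 || CV_MAT_TYPE(_dst->type) == CV_64FC2) in function 'cvUndistortPointsInternal'
```

```bash
python3 - <<'E'
import cv2,numpy as np
a=cv2.imread("pics/c1.png");b=cv2.resize(cv2.imread("pics/c2.png"),(286,220));o=np.zeros((400,800,3),np.uint8);o[:,:514]=a;o[:220,514:]=b;cv2.imwrite("pics/c3.png",o)
E
```

```text
[ WARN:0@0.021] global loadsave.cpp:275 findDecoder imread_('pics/c1.png'): can't open/read file: check file path/integrity
[ WARN:0@0.021] global loadsave.cpp:275 findDecoder imread_('pics/c2.png'): can't open/read file: check file path/integrity
Traceback (most recent call last):
cv2.error: OpenCV(4.12.0) /io/opencv/modules/imgproc/src/resize.cpp:4208: error: (-215:Assertion failed) !ssize.empty() in function 'resize'
```

```bash
python3 - <<'E'
from h import *
for n,box in [("scene",(170,190,225,230)),("side",(390,150,440,180))]:
    p=np.load(f"pics/{n}0p.npy").astype(int);d=np.load(f"pics/{n}0.npy")
    m=(p[:,:,0]>110)&(p[:,:,0]>2.5*p[:,:,1])
    b=np.zeros_like(m);b[box[1]:box[3],box[0]:box[2]]=1;m&=b
    print(n,m.sum(),(m&(d>0)).sum())
    m&=(d>0)
    if n=="scene": m=cv2.erode(m.astype(np.uint8),np.ones((3,3)))>0
    v,u=np.nonzero(m)
    if len(u)<10: continue
    w=world(n,np.c_[u,v],d[v,u])
    c=w.mean(0);_,_,V=np.linalg.svd(w-c)
    print(u.mean(),v.mean(),c,V[2])
    bp=cv2.boxPoints(cv2.minAreaRect(np.float32(w[:,:2])));print(bp)
p=np.load("pics/scene0p.npy")[180:320,110:290,::-1]
q=np.load("pics/side0p.npy")[130:230,330:450,::-1]
o=np.zeros((600,800,3),np.uint8)
o[:350,:450]=cv2.resize(p,(450,350),interpolation=2);o[:290,452:800]=cv2.resize(q,(348,290),interpolation=2)
cv2.imwrite("pics/c3.png",o[:350])
E
```

```text
scene 560 559
194.5381062355658 210.3879907621247 [ 535.15297768 -209.41036864  130.42098012] [-0.28327152 -0.01607938 -0.95890495]
[[ 511.97125 -189.01076]
 [ 515.6674  -233.05217]
 [ 560.4826  -229.29106]
 [ 556.78644 -185.24965]]
side 312 312
412.51602564102564 164.2852564102564 [ 531.43290101 -206.95340422  132.26566048] [0.30215287 0.03721526 0.95253276]
[[ 509.551   -184.64598]
 [ 513.91266 -234.87904]
 [ 554.11646 -231.3882 ]
 [ 549.7548  -181.15514]]
```

View pics/c3.png

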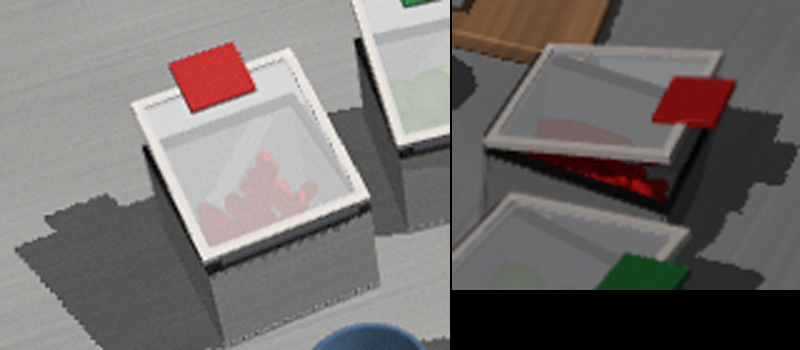

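The crop confirms it: the red tab sits over the red chillies. Its centre is about (533,-208,131), with the lid open about 0.29 rad and the pot yawed about 5°. I'll move above it and close the fingers on the way.

Request:
jog_arm --offset '[[-18, -38, 0], [-18, -38, 0], [-18, -38, 0], [-18, -38, 0], [-18, -38, 0], [-18, -38, 0], [-18, -38, 0], [-18, -38, 0], [-18, -38, 0], [0, 0, 0], [0, 0, 0], [0, 0, 0]]' --delta_rot '[[0, 0, 0], [0, 0, 0], [0, 0, 0], [0, 0, 0], [0, 0, 0], [0, 0, 0], [0, 0, 0], [0, 0, 0], [0, 0, 0], [0, 0, 0], [0, 0, 0], [0, 0, 0]]' --jaw '[0, 0, 0, 0, 0, 0, 0, 0, 0, 0, 0, 0]' --newtons 20

```text
time: 1.3
tool_pos: [504.6, -230.0, 224.1]
tcp_rot: [179.8, 0.6, -64.1]
ft_force: [0.2, -0.1, -0.2]
finger_gap: 0.1
```

```bash
cat > err.py <<'E'
from bench import monitor
import numpy as np
from scipy.spatial.transform import Rotation as R
s=monitor.sense();t=np.array([528,-208,150.])
Rm=R.from_euler("xyz",s["tcp_rot"],degrees=True)
print(s["time"],s["tool_pos"],s["tcp_rot"],s["ft_force"],s["finger_gap"],"tool delta",Rm.inv().apply(t-s["tool_pos"]))
E
python3 err.py
```

```text
1.3 [ 504.5882272  -230.04673395  224.05270519] [179.80857245   0.62912617 -64.10655788] [ 0.19978168 -0.14853971 -0.18868266] 0.05845770407946828 tool delta [ -8.79583386 -30.93677448  74.05080702]
```

Request:
jog_arm --offset '[[-5, -16, 20], [-4, -15, 20], [0, 0, 20], [0, 0, 10], [0, 0, 0]]' --delta_rot '[[0, 0, 0], [0, 0, 0], [0, 0, 0], [0, 0, 0], [0, 0, 0]]' --jaw '[0, 0, 0, 0, 0]'

```text
time: 1.8
tool_pos: [525.8, -214.1, 152.6]
tcp_rot: [179.8, 0.5, -64.6]
ft_force: [0.1, 0.3, -0.7]
finger_gap: 0.0
```

```bash
python3 err.py; python3 - <<'E'
from bench import cams
import cv2,numpy as np
o=[]
for n,(a,b,c,d) in [("scene",(150,300,110,310)),("side",(100,250,330,530))]:
    p,_=cams.snapshot(n); o.append(cv2.resize(p[a:b,c:d,::-1],(400,300),interpolation=2))
cv2.imwrite("pics/a1.png",np.hstack(o))
E
```

```text
1.8 [ 525.76483748 -214.05268889  152.61103134] [179.78302525   0.50089741 -64.63456661] [ 0.07803766  0.27870602 -0.74723723] 0.010592917064965427 tool delta [-4.4886528  -4.62259472  2.63288682]
```

View pics/a1.png

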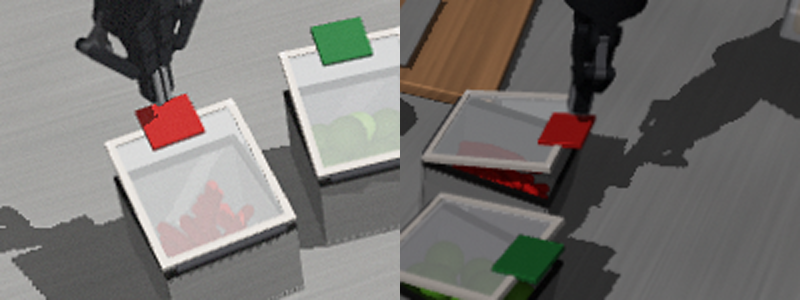

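The shut fingertips are just above the red tab: crop left (163,98), crop right (580,108). The lid hasn't moved. I'll correct about 6 mm sideways and descend slowly.

Request:
jog_arm --offset '[[-5, -5, 4], [0, 0, 4], [0, 0, 4], [0, 0, 3], [0, 0, 3], [0, 0, 3]]' --delta_rot '[[0, 0, 0], [0, 0, 0], [0, 0, 0], [0, 0, 0], [0, 0, 0], [0, 0, 0]]' --jaw '[0, 0, 0, 0, 0, 0]'

```text
time: 2.5
tool_pos: [531.1, -208.9, 136.4]
tcp_rot: [-179.9, 0.1, -64.7]
ft_force: [-0.6, -0.2, 0.5]
finger_gap: 0.1
```

Request:
jog_arm --offset '[[0, 0, 2], [0, 0, 2], [0, 0, 2], [0, 0, 2], [0, 0, 2], [0, 0, 2], [0, 0, 2], [0, 0, 2]]' --delta_rot '[[0, 0, 0], [0, 0, 0], [0, 0, 0], [0, 0, 0], [0, 0, 0], [0, 0, 0], [0, 0, 0], [0, 0, 0]]' --jaw '[0, 0, 0, 0, 0, 0, 0, 0]'

```text
time: 3.3
tool_pos: [531.2, -209.1, 119.3]
tcp_rot: [-179.9, 0.0, -64.7]
ft_force: [-1.3, -0.7, 2.1]
finger_gap: 0.1
```

Request:
jog_arm --offset '[[-0.2, 0.4, 2], [-0.2, 0.4, 2], [-0.2, 0.4, 2], [-0.2, 0.4, 2], [-0.2, 0.4, 2], [-0.2, 0.4, 2], [-0.2, 0.4, 2], [-0.2, 0.4, 2]]' --delta_rot '[[0, 0, 0], [0, 0, 0], [0, 0, 0], [0, 0, 0], [0, 0, 0], [0, 0, 0], [0, 0, 0], [0, 0, 0]]' --jaw '[0, 0, 0, 0, 0, 0, 0, 0]'

```text
time: 4.1
tool_pos: [527.7, -209.1, 102.0]
tcp_rot: [-179.8, 0.0, -64.7]
ft_force: [0.9, -0.6, 0.0]
finger_gap: -0.1
```

```bash
python3 - <<'E'
from bench import cams
import cv2,numpy as np
o=[]
for n,(a,b,c,d) in [("scene",(150,300,110,310)),("side",(100,250,330,530))]:
    p,_=cams.snapshot(n); o.append(cv2.resize(p[a:b,c:d,::-1],(400,300),interpolation=2))
cv2.imwrite("pics/a2.png",np.hstack(o))
E
for i in 1 ; do python3 err.py; done
```

```text
4.2 [ 527.4529969  -208.97544522  101.70925364] [-1.79877140e+02  4.24586608e-02 -6.46864297e+01] [ 0.67209333 -0.56617209  0.07181489] -0.017969833373307053 tool delta [ -0.6836864   -1.01510047 -48.28818731]
```

View pics/a2.png

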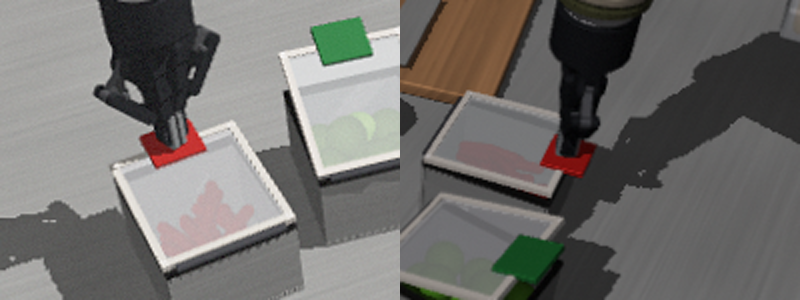

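The lid has followed the fingers down and is nearly flat, with the tips mid-tab at crop left (175,145). The other lids and the pot haven't moved. I'll keep pressing in small steps.

Request:
jog_arm --offset '[[0, 0, 2], [0, 0, 2], [0, 0, 2], [0, 0, 1.5], [0, 0, 1]]' --delta_rot '[[0, 0, 0], [0, 0, 0], [0, 0, 0], [0, 0, 0], [0, 0, 0]]' --jaw '[0, 0, 0, 0, 0]'

```text
time: 4.7
tool_pos: [527.0, -208.9, 92.4]
tcp_rot: [-179.9, 0.1, -64.7]
ft_force: [-1.2, 0.1, 2.0]
finger_gap: 0.3
```

Request:
jog_arm --offset '[[0, 0, 1], [0, 0, 1], [0, 0, 1]]' --delta_rot '[[0, 0, 0], [0, 0, 0], [0, 0, 0]]' --jaw '[0, 0, 0]'

```text
time: 5.0
tool_pos: [526.9, -209.1, 89.6]
tcp_rot: [-179.9, 0.1, -64.7]
ft_force: [-2.5, -0.6, 4.3]
finger_gap: -0.1
```

Request:
jog_arm --offset '[[0, 0, 1], [0, 0, 1], [0, 0, 0]]' --delta_rot '[[0, 0, 0], [0, 0, 0], [0, 0, 0]]' --jaw '[0, 0, 0]'

```text
time: 5.3
tool_pos: [526.9, -209.4, 88.3]
tcp_rot: [-180.0, 0.0, -64.7]
ft_force: [-3.0, 0.5, 4.7]
finger_gap: 0.1
```

The force is up to about 5 N and the seal is compressing, so the lid is flat. Next I'll retreat straight up.

Request:
jog_arm --offset '[[0, 0, -3], [0, 0, -5], [0, 0, -10], [0, 0, -20], [0, 0, -30], [0, 0, -30], [20, 30, -20], [20, 30, 0], [20, 30, 0], [10, 20, 0], [0, 0, 0], [0, 0, 0]]' --delta_rot '[[0, 0, 0], [0, 0, 0], [0, 0, 0], [0, 0, 0], [0, 0, 0], [0, 0, 0], [0, 0, 0], [0, 0, 0], [0, 0, 0], [0, 0, 0], [0, 0, 0], [0, 0, 0]]' --jaw '[0, 0, 0, 0, 0, 0, 0, 0, 0, 0, 0, 0]'

```text
time: 6.5
tool_pos: [456.8, -322.8, 217.7]
tcp_rot: [-179.7, -0.3, -64.5]
ft_force: [-0.4, -0.0, 0.4]
finger_gap: 0.3
```

```bash
python3 err.py; python3 - <<'E'
from h import *
o=[]
for n,(a,b,c,d),box in [("scene",(150,300,110,310),(165,190,230,240)),("side",(100,250,330,530),(390,150,445,190))]:
    p,D=cams.snapshot(n); o.append(cv2.resize(p[a:b,c:d,::-1],(400,300),interpolation=2))
    p=p.astype(int)
    m=(p[:,:,0]>110)&(p[:,:,0]>2.5*p[:,:,1])&(D>0)
    bb=np.zeros_like(m);bb[box[1]:box[3],box[0]:box[2]]=1;m&=bb
    v,u=np.nonzero(m);w=world(n,np.c_[u,v],D[v,u]);
    A=np.c_[w[:,:2]-np.median(w[:,:2],0),np.ones(len(w))]
    print(n,len(u),np.median(w,0),"slope",np.linalg.lstsq(A,w[:,2],rcond=None)[0])
    q=np.load(f"pics/{n}0p.npy").astype(int)
    df=np.abs(p-q).sum(2)>90; print("changed elsewhere in px boxes:")
    for nm,B in {"scene":{"lime":(250,155,335,270),"egg":(370,125,460,245),"bottle":(405,220,443,305),"cup":(230,308,285,376)},"side":{"lime":(315,195,412,290),"egg":(212,280,328,398),"bottle":(197,200,237,273),"cup":(280,133,316,180)}}[n].items(): print(nm,df[B[1]:B[3],B[0]:B[2]].sum())
cv2.imwrite("pics/a3.png",np.hstack(o))
E
```

```text
6.5 [ 456.78276666 -322.8152779   217.69814631] [-179.74430347   -0.26711684  -64.51675642] [-0.42510316 -0.01669568  0.38996434] 0.3449124109913162 tool delta [ -73.31884147 -113.38580392   67.8637483 ]
scene 410 [ 527.57231345 -210.09831512   89.61478712] slope [ 2.09014561e-03 -1.46190247e-03  8.96879820e+01]
changed elsewhere in px boxes:
lime 37
egg 0
bottle 0
cup 0
side 342 [ 523.50327599 -208.82116319   91.18794614] slope [-1.52145497e-04 -1.19820358e-02  9.11230345e+01]
changed elsewhere in px boxes:
lime 108
egg 0
bottle 0
cup 0
```

View pics/a3.png

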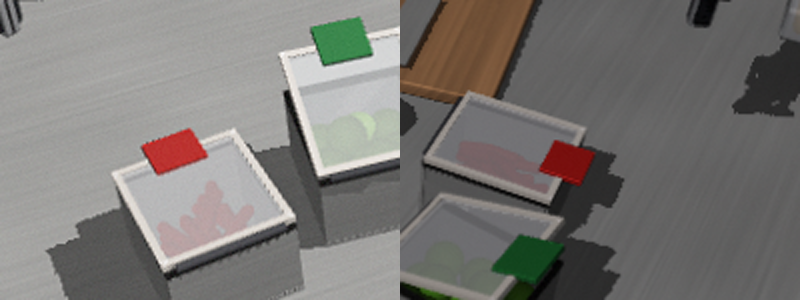

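The red tab now lies level at z≈90–91 mm, crop left (174,151). The pot is still in place and the hand is well clear, so I'm handing in.

```bash
python3 -c "
from bench import r
print(r.hand_in())"
```

```text
the job is handed in; nothing more can be done
None
```

I closed the chilli pot by pressing the shut fingertips down near the centre of the red tab, then lifted the hand straight up and away and handed the job in at about 6.5 s. The hand-in gives no verdict, so the checks below are my own.

- **Lid:** after release the tab measures about 90–91 mm above the counter (92 mm when shut), with a slope within about 0.01 rad in both cameras.
- **Force:** the highest reading I saw was about 5 N, well under the 25 N limit. I only read force at the end of each move, and the readings were noisy by about 1–2 N.
- **Chilli pot:** the tab ended where I expected for a shut lid, and I saw no movement of the pot in the pictures. I did not measure the pot's body separately.
- **Egg pot, bottle and cup:** no pixel changes from the first pictures.
- **Lime pot:** a few pixels changed in its area (37 in the scene view, 108 in the side view). I put these down to the chilli lid and shadows next to it, because the lime pot looks unmoved.

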